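Make up the cooling and fuel spares kits

ROBOT

A 6-joint arm with a two-finger parallel gripper is mounted at the origin on the work surface. World frame = base frame: x ahead of the robot, y to its left, z up, the work surface at z = 0. Lengths are in m, angles in rad, forces in N, time in s.
With the tool pointing down it reaches from about 0.325 to 0.925 m from the base axis. Payload 3.1 kg.
Tool frame: the origin (TCP) lies midway between the tips of the shut fingers; the grasp point (between the pads) lies ctrl.grasp_offset behind it (ctrl.grasp_offset is the distance from the TCP to the grasp point, in m); z points along the fingers, y is the line along which they close (so a half turn about z gives the same grasp; the last joint's range is limited). The gripper opens to 85 mm and grips with 20 to 120 N. Pads are 22 mm wide; open, the fingers measure 114 mm over their backs; the gripper's body (76 mm by 85 mm) begins 54 mm behind the grasp point. The pads swing forward as they close: fully open they stand 13 mm farther back than shut.
Start: joints at [1.105, 0.217, 1.613, -0, 1.311, -0.112], TCP at [0.217, 0.586, 0.231] pointing down, gripper open.
Joint ranges: [-2.75, 2.75], [-0.78, 2.1], [0.31, 2.55], [-1.13, 4.27], [0.13, 2.63], [-2.58, 2.58]. Speed limits (rad/s): [2.79, 2.79, 3.14, 3.14, 3.14, 3.14].

INTERFACE

Orientations are given as a rotation vector (axis times angle).
In Python, from cell import ctrl gives the robot as it stands.
- The arm moves only by the tool jog_arm, never from a script. Its argument "steps" is a list of rows, each a list of 7 numbers: the turn, a rotation vector about the tool's x, y, z in rad, then the shift along the tool's x, y, z in mm, then the finger opening in mm, from 0 to 85.4. A call has 1 to 5 rows; each row is the pose to reach, as a shift and turn from the pose commanded when the call began, along the tool's axes at that moment; what a row does not reach only later rows make up. A row lasts 1/10 s, in which the tool goes at most 50 mm and 8.59 degrees, less where a joint would pass 70% of its speed; a pose out of reach is approached as far as the arm can. A call with a gripper value outside its range is refused whole. The fingers move at their own pace and stop on an object; "force" is the grip in N (left out, the last holds). Time passes only in rows, so rows that repeat a pose let the fingers close. It gives the time, the measured TCP pose, the force, the opening and the grip force at its end, in the units of the state.
- ctrl.observe(): the state, without advancing time (a new reading comes with each control period).
- ctrl.snapshot(name): name is "side" or "top" or "wrist"; returns a dict with "frame" (420x560x3 uint8, red, green, blue), "z_map" (420x560 float32, m along the optical axis (not along the pixel's ray), 0 where there is no reading), "vfov" (degrees; the focal length in pixels is half the picture's height over the tangent of half this angle, whatever the lens; pixels are square), "cx", "cy" (the principal point, pixels), "rvec" (rotation vector, rad) and "tvec" (3), from world to camera coordinates, as OpenCV has them. Camera axes: x right, y down, z forward; pixel columns grow to the right and rows downward; lengths in m; the calibration is good to about 2 mm. The wrist camera is an equidistant fisheye: a pixel r from the principal point sees the ray r / f radians off the axis. A picture is of the moment at which its call begins.
- ctrl.sign_off(): hands the job in; it is judged then, once.
Trained networks look in a picture, given as the dict that the camera call returned (one of the last four; its "shot" number tells which), for a name from the list of things; names that differ only in an ending like _2 or _b are one class to them, and where a whole thing is asked for, a point or a joint stands for the part that bears it (a point fixed in the world has none). Each returns a list of dicts, best first, with "score" (0 to 1); they miss things now and then, are a little off and sometimes report something else, mostly with a low value. They report only what shows in the picture. A call takes as long as a camera call. They do not tell look-alikes from the thing itself.
- ctrl.search_frame(query, picture): "xyz" ([x, y, z] in m, in world coordinates, good to about 4 mm: the middle of the surface that is visible of it).
- ctrl.landmark_of(query, picture): "xyz" ([x, y, z] in m, in world coordinates, good to about 4 mm: a listed point, or the origin of a listed thing).
The state is a dict: "time": time; "q": joint angles; "qvel": joint speeds; "effort": joint torques, N m; "tool_pos": TCP position; "orientation": TCP orientation; "ft_force": force on the tool from outside, world axes, zero at the start; "torque": the same for the moment, N m; "width": finger opening in m; "gripper_force": force on a finger pad.
Only numpy, scipy, OpenCV 4.12 (cv2) and the standard library are available. Lean on these libraries where they do the work, as an engineer would, in place of code of your own. Each camera call takes 0.05 s, during which the arm holds its last target. There are 200 camera calls.

TASK

Make up the boat's two engine-spares kits: the cooling kit - pressure cap, pencil anode and the larger hose clip - goes in the long three-compartment tray, and the fuel kit - spin-on filter and the smaller hose clip - in the short two-compartment tray. Put one part in each compartment, set down on the compartment's floor the way up it stands or lies now (filter and anode standing upright, cap and clips flat). Leave the hourglass, the red end caps and the door wedge where they stand.

Things in the scene. Friction and masses are not known exactly. Their poses are not given: they have to be found in the camera images.
- long_tray: The longer low plywood tray (mm): 275 long (x) x 130 (y) x 19 high, three equal compartments in a row along x, each 85 x 120 (y) inside, centred at x = -90, 0, +90, y = 0. Floor 5 thick, outer walls 5, dividers 5 and 17 high above the shelf. Origin: middle of its underside. Fixed, left or right of the stock (the other tray on the other side), x roughly away from the robot.
- short_tray: The shorter low plywood tray (mm): 185 long (x) x 130 (y) x 19 high, two equal compartments in a row along x, each 85 x 120 (y) inside, centred at x = -45, +45, y = 0. Floor 5 thick, outer walls 5, dividers 5 and 17 high above the shelf. Origin: middle of its underside. Fixed, left or right of the stock (the other tray on the other side), x roughly away from the robot.
- pressure_cap: Round steel radiator pressure cap (mm), lying seal down on its plunger (38 diameter); shell 51 diameter from 8 to 21 high, top disc 52 up to 25, rivet to 27. Two ears 19 wide along +x and -x, 70 tip to tip, 15 to 23 high. Origin: centre of underside, z up. Can be pinched across the shell along y. About 90 g. In the stock, mid-shelf.
- anode: Pencil anode (mm): slim grey zinc rod, 16 diameter, 24 to 65 high, upright on its brass hexagon plug (30 across flats, 35 across corners, 14 high; thread 24 diameter from 14 to 24). Origin: centre of underside, z up. Can be pinched on the rod from any side. About 120 g. In the stock, mid-shelf.
- large_clip: The larger hose clip (mm): steel band lying flat as a ring, outer diameter 50, 2 thick, 13 high, with its worm-screw housing, 9 (x) x 20 (y), on the +x side out to x = 34; screw head along +y to y = 19 at x = 30. Origin: ring centre, underside; z up. Rigid; can be pinched across the ring along y. About 45 g. In the stock, mid-shelf.
- filter: Spin-on fuel filter (mm): upright white can, 54 diameter (57 over the flutes, 9 to 29 high; 55 at the steel top plate), 72 high, black gasket ring and threaded hole on top. Origin: centre of underside, z up. Can be pinched from any side above 30 high. About 220 g. In the stock, mid-shelf.
- small_clip: The smaller hose clip (mm): steel band lying flat as a ring, outer diameter 30, 2 thick, 13 high, with its worm-screw housing, 9 (x) x 20 (y), on the +x side out to x = 24; screw head along +y to y = 19 at x = 20. Origin: ring centre, underside; z up. Rigid; can be pinched across the ring along y. About 30 g. In the stock, mid-shelf.
- hourglass: Clear glass hourglass between two dark wooden discs 48 mm in diameter, 80 mm high, upright among the stock. Origin: centre of underside. Fragile and loose: stays where it is.
- end_caps: Pair of red plastic fender end caps nested one in the other (mm): domed cup 62 diameter, 47 high, 61 with the eye on top. Origin: centre of underside. Loose, among the stock: stays where it is.
- wedge: Chrome door wedge on a rubber sole (mm), 74 long (x) x 34 wide, rising to 29 high at its +x end. Origin: centre of underside. Loose, among the stock: stays where it is.
Not all that is in view belongs to the job. What is shaped like the anode but blue or purple is not meant.

How it is judged:
At the end, for the whole second after the job is handed in: Each part rests at rest on the floor of its own compartment of its tray: origin within 42 mm along and 58 mm across of its centre, 2 to 9 mm above the tray underside, tilted under 0.15 rad. Bystanders are within 25 mm of their start, hourglass upright within 0.15 rad (y of pressure_cap in the frame of long_tray between -0.058 and 0.058 m and z of pressure_cap in the frame of long_tray between 0.002 and 0.009 m and angle between each of pressure_cap, anode, large_clip, filter, small_clip, hourglass's own z axis and vertical below 0.15 rad and linear speed of each of pressure_cap, anode, large_clip, filter, small_clip below 0.02 m/s and angular speed of each of pressure_cap, anode, large_clip, filter, small_clip below 0.2 rad/s and y of anode in the frame of long_tray between -0.058 and 0.058 m and z of anode in the frame of long_tray between 0.002 and 0.009 m and y of large_clip in the frame of long_tray between -0.058 and 0.058 m and z of large_clip in the frame of long_tray between 0.002 and 0.009 m and ((x of pressure_cap in the frame of long_tray between -0.132 and -0.048 m and x of anode in the frame of long_tray between -0.042 and 0.042 m and x of large_clip in the frame of long_tray between 0.048 and 0.132 m) or (x of pressure_cap in the frame of long_tray between -0.132 and -0.048 m and x of anode in the frame of long_tray between 0.048 and 0.132 m and x of large_clip in the frame of long_tray between -0.042 and 0.042 m) or (x of pressure_cap in the frame of long_tray between -0.042 and 0.042 m and x of anode in the frame of long_tray between -0.132 and -0.048 m and x of large_clip in the frame of long_tray between 0.048 and 0.132 m) or (x of pressure_cap in the frame of long_tray between -0.042 and 0.042 m and x of anode in the frame of long_tray between 0.048 and 0.132 m and x of large_clip in the frame of long_tray between -0.132 and -0.048 m) or (x of pressure_cap in the frame of long_tray between 0.048 and 0.132 m and x of anode in the frame of long_tray between -0.132 and -0.048 m and x of large_clip in the frame of long_tray between -0.042 and 0.042 m) or (x of pressure_cap in the frame of long_tray between 0.048 and 0.132 m and x of anode in the frame of long_tray between -0.042 and 0.042 m and x of large_clip in the frame of long_tray between -0.132 and -0.048 m)) and y of filter in the frame of short_tray between -0.058 and 0.058 m and z of filter in the frame of short_tray between 0.002 and 0.009 m and y of small_clip in the frame of short_tray between -0.058 and 0.058 m and z of small_clip in the frame of short_tray between 0.002 and 0.009 m and ((x of filter in the frame of short_tray between -0.087 and -0.003 m and x of small_clip in the frame of short_tray between 0.003 and 0.087 m) or (x of filter in the frame of short_tray between 0.003 and 0.087 m and x of small_clip in the frame of short_tray between -0.087 and -0.003 m)) and distance of each of hourglass, end_caps, wedge from where it was at the start of the episode below 0.025 m); the robot touches nothing.
It fails at once if the hourglass is tipped (angle between hourglass's own z axis and vertical above 0.5 rad).
It fails at once if the hourglass is moved more than 25 mm (distance of hourglass from where it was at the start of the episode above 0.025 m).
It fails at once if the end caps are moved more than 25 mm (distance of end_caps from where it was at the start of the episode above 0.025 m).
It fails at once if the wedge is moved more than 25 mm (distance of wedge from where it was at the start of the episode above 0.025 m).
It also fails if it takes over 128 s, if anything falls off the work surface, if the arm or the gripper's body presses on something with over 40 N, if the wrist force passes 120 N, or if a joint passes its speed limit or range.

## Working session

There is one attempt and no reset: what is moved stays moved. The work goes in short steps, Python scripts to look and compute and a tool call to move; the robot and the scene stay as the last step left them, time stands still between calls to the robot, and variables do not carry over. Pictures are saved under pics/ and viewed, at most 14 in all, crops included, and the job is handed in when it is done.

Besides the shell and the picture viewer there is one more tool, called by a JSON object that holds its "fn" and its "kwargs", one argument or row to a line. jog_arm: Moves the arm, as the interface text tells. Its arguments: {"type":"object","properties":{"steps":{"type":"array","items":{"type":"array","items":{"type":"number"}}},"force":{"type":"number"}},"required":["steps"]}

```bash
mkdir -p pics; ls; cat > h.py <<'E'
import numpy as np,cv2
from cell import ctrl
from scipy.spatial.transform import Rotation as R
def snap(n,f=None):
    p=ctrl.snapshot(n)
    if f: cv2.imwrite('pics/'+f,p['frame'][:,:,::-1])
    return p
def cloud(p):
    h,w=p['z_map'].shape;f=h/2/np.tan(np.radians(p['vfov'])/2)
    u,v=np.meshgrid(np.arange(w),np.arange(h));z=p['z_map']
    c=np.stack([(u-p['cx'])/f*z,(v-p['cy'])/f*z,z],-1)
    W=(c-np.array(p['tvec']))@R.from_rotvec(p['rvec']).as_matrix()
    W[z==0]=np.nan
    return W
names=['long_tray','short_tray','pressure_cap','anode','large_clip','filter','small_clip','hourglass','end_caps','wedge']
E
python3 - <<'E'
from h import *
s=ctrl.observe();print(s['orientation'],s['tool_pos'],ctrl.grasp_offset)
p=snap('top','t1.png');q=snap('side','s1.png');np.savez('t1.npz',W=cloud(p),f=p['frame'])
for n in names:
  for nm,k in(('top',p),('side',q)):
    print(n,nm,[(np.round(d['xyz'],3).tolist(),round(d['score'],2)) for d in ctrl.landmark_of(n,k)][:4])
E
```

```text
pics
[-0.5527821  -3.09189207  0.00366365] [0.21615072 0.58556065 0.2299357 ] 0.0187
long_tray top [([0.491, -0.305, -0.001], 0.96)]
long_tray side [([0.489, -0.31, -0.006], 0.88)]
short_tray top [([0.498, 0.306, -0.001], 0.6)]
short_tray side [([0.493, 0.308, 0.002], 0.57), ([0.561, 0.128, 0.001], 0.35)]
pressure_cap top [([0.673, -0.068, -0.001], 0.79)]
pressure_cap side [([0.675, -0.068, -0.0], 0.96)]
anode top [([0.694, 0.193, -0.001], 0.63), ([0.515, 0.185, -0.001], 0.57), ([0.563, 0.124, 0.004], 0.53), ([0.622, 0.175, 0.0], 0.52)]
anode side [([0.617, 0.173, -0.0], 0.87), ([0.517, 0.185, -0.001], 0.74), ([0.688, 0.19, 0.002], 0.57), ([0.561, 0.127, 0.004], 0.54)]
large_clip top [([0.439, 0.015, 0.0], 0.48), ([0.56, -0.128, 0.002], 0.44)]
large_clip side [([0.563, -0.131, 0.002], 0.53)]
filter top [([0.437, 0.011, 0.0], 0.83)]
filter side [([0.438, 0.008, 0.001], 0.67)]
small_clip top [([0.678, 0.057, -0.003], 0.5)]
small_clip side [([0.676, 0.058, -0.0], 0.77)]
hourglass top [([0.442, 0.121, 0.002], 0.81)]
hourglass side [([0.447, 0.125, 0.004], 0.73), ([0.676, -0.07, -0.002], 0.73)]
end_caps top [([0.55, 0.008, -0.004], 0.57)]
end_caps side [([0.552, 0.007, -0.003], 0.75)]
wedge top [([0.442, -0.128, 0.001], 0.65), ([0.675, -0.069, 0.001], 0.28)]
wedge side [([0.441, -0.129, 0.004], 0.74)]
```

View pics/t1.png

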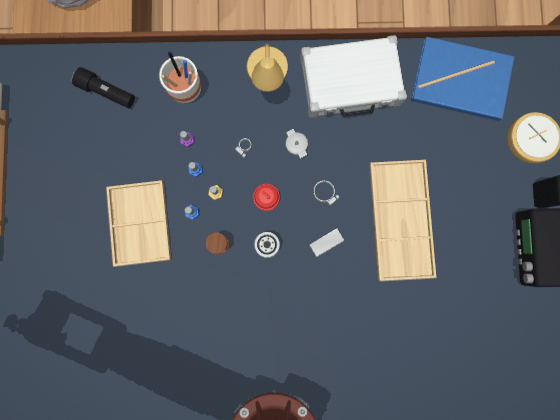

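View pics/s1.png

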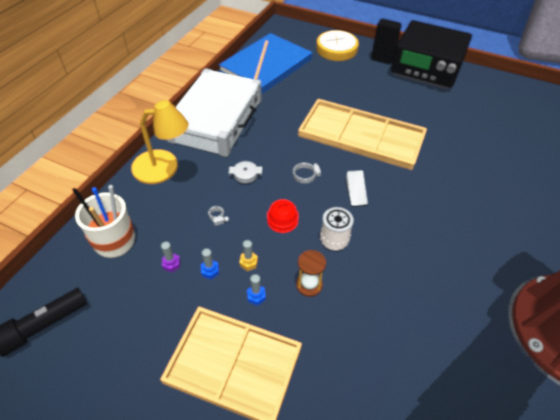

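```bash
python3 - <<'E'
from h import *
d=np.load('t1.npz');W=d['W'];f=d['f']
c=f[120:265,170:360];cv2.imwrite('pics/c1.png',cv2.resize(c,None,fx=4,fy=4,interpolation=cv2.INTER_CUBIC)[:,:,::-1])
G=f.astype(int)
for n,x,y,r in [('cap',.674,-.068,.05),('anode',.562,.126,.03),('lclip',.562,-.128,.05),('filter',.438,.01,.045),('sclip',.677,.057,.04),('hg',.444,.122,.04),('caps',.55,.008,.045),('wedge',.442,-.128,.05)]:
  m=(np.hypot(W[...,0]-x,W[...,1]-y)<r)&(W[...,2]>.005)
  P=W[m]; 
  if len(P)<5: print(n,len(P));continue
  (cx,cy),sz,a=cv2.minAreaRect((P[:,:2]*1000).astype(np.float32))
  w,v=np.linalg.eigh(np.cov(P[:,:2].T))
  print(n,len(P),'med',np.round(np.median(P,0),3),'rect',round(cx),round(cy),np.round(sz),round(a),'maxz',round(P[:,2].max(),3),'axis deg',round(np.degrees(np.arctan2(v[1,1],v[0,1]))))
for n,y in(('long',-.307),('short',.307)):
  m=(abs(W[...,1]-y)<.1)&(abs(W[...,0]-.5)<.18)&(W[...,2]>.003)&(G[...,0]>G[...,2]+25)
  print(n,m.sum(),cv2.minAreaRect((W[m][:,:2]*1000).astype(np.float32)))
E
```

```text
cap 491 med [ 0.673 -0.066  0.025] rect 672 -62 [82. 84.] 7 maxz 0.032 axis deg -158
anode 160 med [0.558 0.123 0.023] rect 559 127 [38. 55.] 6 maxz 0.07 axis deg 111
lclip 178 med [ 0.551 -0.141  0.011] rect 569 -129 [90. 87.] 52 maxz 0.019 axis deg -136
filter 508 med [0.437 0.006 0.071] rect 437 14 [77. 71.] 7 maxz 0.078 axis deg 171
sclip 139 med [0.666 0.06  0.011] rect 677 57 [67. 78.] 89 maxz 0.02 axis deg 167
hg 431 med [0.441 0.116 0.08 ] rect 445 120 [70. 56.] 89 maxz 0.087 axis deg 67
caps 566 med [0.546 0.007 0.041] rect 551 8 [80. 66.] 57 maxz 0.064 axis deg 57
wedge 481 med [ 0.441 -0.133  0.017] rect 440 -128 [96. 92.] 83 maxz 0.033 axis deg 120
long 6098 ((491.56585693359375, -311.9886169433594), (280.2243957519531, 135.89173889160156), 2.2829909324645996)
short 4029 ((493.8923645019531, 308.23114013671875), (188.68179321289062, 136.3903045654297), 5.9932169914245605)
```

View pics/c1.png

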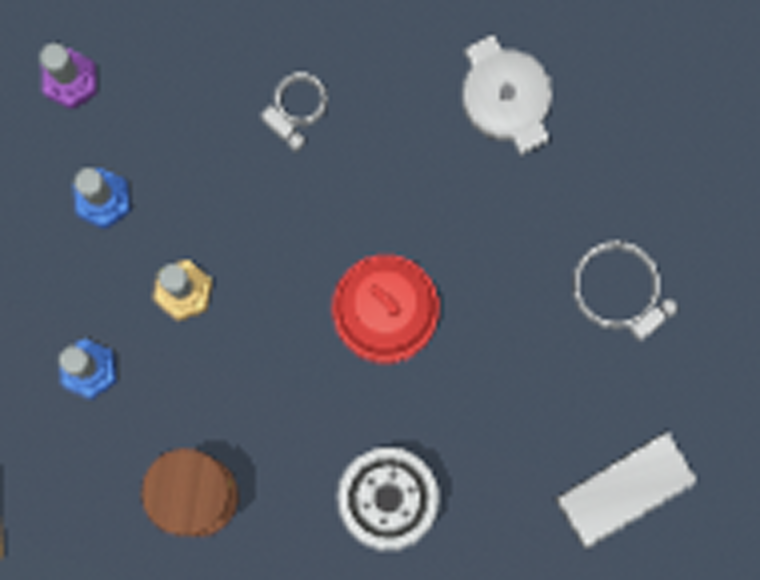

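```bash
cat >> h.py <<'E'
def plan(wps,step=50,start=None):
    """wps: (x,y,z mm, closing yaw deg, opening mm); prints (turn_z, dx,dy,dz,open) in tool axes, per call"""
    s=ctrl.observe()
    if start is None:
        p=np.array(s['tool_pos'])*1000; M=R.from_rotvec(s['orientation'])
    else:
        p=np.array(start[:3],float); M=down(start[3])
    print('t',round(s['time'],2),'pos',np.round(p,1),'yaw',round(yaw(M),1),'w',round(s['width']*1000,1),'F',np.round(s['ft_force'],1))
    for x,y,z,a,o in wps:
        a0=yaw(M); d=(a-a0+90)%180-90; T=down(a0+d)
        rv=(M.inv()*T).as_rotvec(); t=M.inv().apply(np.array([x,y,z])-p)
        n=max(np.linalg.norm(t)/step,np.degrees(np.linalg.norm(rv))/8.6)
        print('turn',np.round(rv,3),'shift',np.round(t,1),'open',o,'rows>=%.1f'%n)
        p=np.array([x,y,z],float);M=T
def yaw(M):
    v=M.as_matrix()[:,1];return np.degrees(np.arctan2(v[1],v[0]))
def down(a):
    a=np.radians(a);Y=np.array([np.cos(a),np.sin(a),0]);Z=np.array([0,0,-1.]);X=np.cross(Y,Z)
    return R.from_matrix(np.stack([X,Y,Z],1))
E
python3 - <<'E'
from h import *
p=snap('top')
f=210/np.tan(np.radians(p['vfov'])/2);M=R.from_rotvec(p['rvec']).as_matrix();C=-M.T@np.array(p['tvec'])
for n,u,v,z in [('sclip',300,98,.013),('lclip',617,284,.013),('cap',507,93,.025),('filter',389,498,.072),('anodetop',174,277,.065),('anodehex',184,292,.014)]:
  d=M.T@np.array([((u-1.5)/4+170-p['cx'])/f,((v-1.5)/4+120-p['cy'])/f,1]);print(n,np.round((C+d*(z-C[2])/d[2])*1000,1))
plan([(676,57,180,47,60),(676,57,60,47,50)])
E
```

```text
sclip [675.2  55.5  13. ]
lclip [ 561.  -129.4   13. ]
cap [673.6 -66.7  25. ]
filter [436.4   6.2  72. ]
anodetop [562.4 125.2  65. ]
anodehex [560.2 124.7  14. ]
t 1.15 pos [216.5 586.3 231.3] yaw 69.7 w 85.3 F [ 0.2 -0.4 -0.5]
turn [-0.     0.     0.397] shift [-614.4 -337.3   51.3] open 60 rows>=14.1
turn [0. 0. 0.] shift [  0.   0. 120.] open 50 rows>=2.4
```

{"fn": "jog_arm", "kwargs": {
  "steps": [
    [0, 0, 0, -205, -112, 20, 60],
    [0, 0, 0, -205, -112, 20, 60],
    [0, 0, 0, -205, -112, 20, 60],
    [0, 0, 0, -205, -112, 20, 60],
    [0, 0, 0, -205, -112, 20, 60]
  ]
}}

```text
time: 1.65
tool_pos: [0.3716, 0.4079, 0.2112]
orientation: [0.555, 3.091, -0.001]
ft_force: [0.7, 1.4, -0.5]
width: 0.0598
gripper_force: 0.0
```

{"fn": "jog_arm", "kwargs": {
  "steps": [
    [0, 0, 0, -205, -112, 15, 50],
    [0, 0, 0, -205, -112, 15, 50],
    [0, 0, 0, -205, -112, 15, 50],
    [0, 0, 0, -205, -112, 15, 50],
    [0, 0, 0, -205, -112, 15, 50]
  ]
}}

```text
time: 2.15
tool_pos: [0.5254, 0.2315, 0.1964]
orientation: [0.556, 3.091, -0.0]
ft_force: [0.2, 1.6, 0.2]
width: 0.0501
gripper_force: 0.0
```

{"fn": "jog_arm", "kwargs": {
  "steps": [
    [0, 0, 0.397, -204, -113, 16, 50],
    [0, 0, 0.397, -204, -113, 16, 50],
    [0, 0, 0.397, -204, -113, 16, 50],
    [0, 0, 0.397, -204, -113, 16, 50],
    [0, 0, 0.397, -204, -113, 16, 50]
  ]
}}

```text
time: 2.65
tool_pos: [0.6776, 0.0543, 0.1801]
orientation: [1.154, 2.921, -0.001]
ft_force: [-0.4, 0.3, -0.4]
width: 0.05
gripper_force: 0.0
```

```bash
python3 - <<'E'
from h import *
p=snap('wrist','w1.png')
for n in ['small_clip']: print([(np.round(d['xyz'],3).tolist(),round(d['score'],2)) for d in ctrl.landmark_of(n,p)][:3])
plan([(676,57,60,47,50)])
print(p['vfov'],p['cx'],p['cy'],p['rvec'],p['tvec'])
E
```

```text
[([0.679, 0.057, -0.004], 0.58)]
t 2.75 pos [678.2  53.  179.8] yaw 46.7 w 50.4 F [-0.6  0.9 -0.2]
turn [-0.     0.002 -0.005] shift [  4.6   1.4 119.8] open 50 rows>=2.4
65.70646984690485 281.73993183047963 208.82036949858764 [-2.65719316 -1.15236842 -0.15270141] [-0.50298223 -0.46182455  0.20953861]
```

View pics/w1.png

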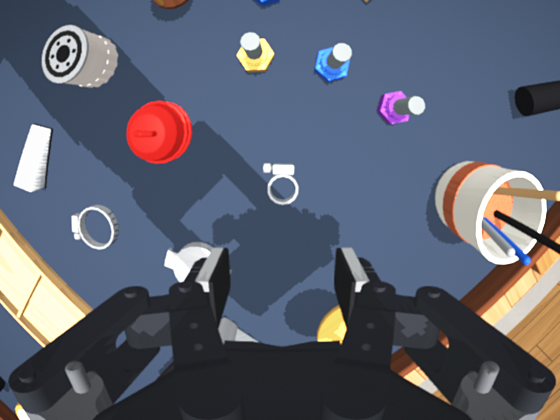

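```bash
cat >> h.py <<'E'
def fish(p,u,v,z):
    f=210/np.tan(np.radians(p['vfov'])/2);M=R.from_rotvec(p['rvec']).as_matrix();C=-M.T@np.array(p['tvec'])
    dx,dy=u-p['cx'],v-p['cy'];r=np.hypot(dx,dy);t=r/f
    d=M.T@np.array([np.sin(t)*dx/r,np.sin(t)*dy/r,np.cos(t)]) if r>0 else M.T@np.array([0,0,1.])
    return np.round((C+d*(z-C[2])/d[2])*1000,1)
E
python3 - <<'E'
from h import *
p=snap('wrist')
for n,u,v,z in[('ring top',283,187,.013),('housing',279,170,.013),('lclip',97,227,.013)]: print(n,fish(p,u,v,z))
E
```

```text
ring top [675.9  57.2  13. ]
housing [661.1  65.8  13. ]
lclip [ 563.7 -124.9   13. ]
```

{"fn": "jog_arm", "kwargs": {
  "steps": [
    [0, 0, -0.005, 3.5, 1.5, 50, 48],
    [0, 0, -0.005, 3.5, 1.5, 100, 48],
    [0, 0, -0.005, 3.5, 1.5, 140, 48],
    [0, 0, -0.005, 3.5, 1.5, 165, 48],
    [0, 0, -0.005, 3.5, 1.5, 176, 48]
  ],
  "force": 30
}}

```text
time: 3.3
tool_pos: [0.6703, 0.0624, 0.0004]
orientation: [-1.14, -2.92, 0.003]
ft_force: [-0.5, 0.5, 0.5]
width: 0.0476
gripper_force: 0.0
```

{"fn": "jog_arm", "kwargs": {
  "steps": [
    [0, 0, 0, 0, 0, 0, 20],
    [0, 0, 0, 0, 0, 0, 20],
    [0, 0, 0, 0, 0, 0, 20],
    [0, 0, 0, 0, 0, 0, 20],
    [0, 0, 0, 0, 0, 0, 20]
  ],
  "force": 30
}}

```text
time: 3.8
tool_pos: [0.6753, 0.0609, 0.0059]
orientation: [1.144, 2.923, 0.001]
ft_force: [0.8, 0.1, -0.5]
width: 0.0287
gripper_force: 29.6
```

```bash
cat >> h.py <<'E'
import json,os
def go(wps,start=None,step=45):
    """like plan, from the commanded pose kept in cmd.json; integer mm, split to calls, prints turn_z, shift, open, rows"""
    x0,y0,z0,a0=start or json.load(open('cmd.json'))
    p=np.array([x0,y0,z0],float)
    for x,y,z,a,o in wps:
        d=(a-a0+90)%180-90; T=np.array([x,y,z])
        n=int(np.ceil(max(np.linalg.norm(T-p)/step,abs(d)/8.4))); k=max(1,int(np.ceil(n/5)))
        for i in range(k):
            f=1/(k-i); M=down(a0); t=np.round(M.inv().apply((T-p)*f)); r=round(np.radians(-d*f),2)
            print(r,t.astype(int).tolist(),o,'rows',round(n/k,1))
            p=p+M.apply(t); a0-=np.degrees(r); d+=np.degrees(r)
        print('  ->',np.round(p,1),round(a0,1))
    json.dump([*p,a0],open('cmd.json','w'))
E
python3 - <<'E'
from h import *
go([(675,61,120,47,20),(540,312,120,96,20),(540,312,10,96,20),(540,312,10,96,48),(540,312,120,96,85),(437,8,110,96,85)],(674.7,60.7,4,46.7))
E
```

```text
-0.01 [0, 0, -116] 20 rows 3.0
  -> [674.7  60.7 120. ] 47.3
-0.43 [135, 47, 0] 20 rows 3.5
-0.42 [103, 98, 0] 20 rows 3.5
  -> [539.9 312.  120. ] 96.0
-0.0 [0, 0, 110] 20 rows 3.0
  -> [539.9 312.   10. ] 96.0
-0.0 [0, 0, 0] 48 rows 1.0
  -> [539.9 312.   10. ] 96.0
-0.0 [0, 0, -110] 85 rows 3.0
  -> [539.9 312.  120. ] 96.0
-0.0 [67, -146, 5] 85 rows 4.0
-0.0 [67, -146, 5] 85 rows 4.0
  -> [437.1   7.6 110. ] 96.0
```

{"fn": "jog_arm", "kwargs": {
  "steps": [
    [0, 0, -0.01, 0, 0, -20, 20],
    [0, 0, -0.01, 0, 0, -60, 20],
    [0, 0, -0.01, 0, 0, -100, 20],
    [0, 0, -0.01, 0, 0, -116, 20],
    [0, 0, -0.01, 0, 0, -116, 20]
  ]
}}

```text
time: 4.3
tool_pos: [0.6772, 0.0608, 0.1248]
orientation: [1.127, 2.924, 0.004]
ft_force: [0.2, -0.3, -0.9]
width: 0.0284
gripper_force: 29.7
```

{"fn": "jog_arm", "kwargs": {
  "steps": [
    [0, 0, -0.1, 30, 10, 0, 20],
    [0, 0, -0.2, 65, 23, 0, 20],
    [0, 0, -0.3, 100, 35, 0, 20],
    [0, 0, -0.43, 135, 47, 0, 20],
    [0, 0, -0.43, 135, 47, 0, 20]
  ]
}}

```text
time: 4.8
tool_pos: [0.6009, 0.1897, 0.1166]
orientation: [-0.468, -3.099, 0.001]
ft_force: [-0.1, 0.0, 0.3]
width: 0.0287
gripper_force: 29.7
```

{"fn": "jog_arm", "kwargs": {
  "steps": [
    [0, 0, -0.12, 30, 28, 0, 20],
    [0, 0, -0.24, 60, 56, 0, 20],
    [0, 0, -0.36, 90, 85, 0, 20],
    [0, 0, -0.42, 103, 98, 0, 20],
    [0, 0, -0.42, 103, 98, 0, 20]
  ]
}}

```text
time: 5.3
tool_pos: [0.5345, 0.312, 0.1178]
orientation: [0.183, -3.132, 0.002]
ft_force: [0.2, -0.5, -0.8]
width: 0.0288
gripper_force: 29.8
```

{"fn": "jog_arm", "kwargs": {
  "steps": [
    [0, 0, 0, 0, 0, 40, 20],
    [0, 0, 0, 0, 0, 75, 20],
    [0, 0, 0, 0, 0, 98, 20],
    [0, 0, 0, 0, 0, 108, 20],
    [0, 0, 0, 0, 0, 110, 20]
  ]
}}

```text
time: 5.8
tool_pos: [0.5367, 0.3089, 0.0089]
orientation: [0.175, -3.134, 0.003]
ft_force: [0.6, -0.1, -0.3]
width: 0.0289
gripper_force: 30.2
```

{"fn": "jog_arm", "kwargs": {
  "steps": [
    [0, 0, 0, 0, 0, 0, 20],
    [0, 0, 0, 0, 0, 0, 38],
    [0, 0, 0, 0, 0, 0, 48],
    [0, 0, 0, 0, 0, 0, 48],
    [0, 0, 0, 0, 0, -15, 48]
  ]
}}

```text
time: 6.3
tool_pos: [0.5349, 0.3099, 0.0237]
orientation: [0.179, -3.132, 0.003]
ft_force: [-0.2, -0.4, -0.8]
width: 0.048
gripper_force: 0.0
```

{"fn": "jog_arm", "kwargs": {
  "steps": [
    [0, 0, 0, 0, 0, -30, 48],
    [0, 0, 0, 0, 0, -75, 85],
    [0, 0, 0, 0, 0, -95, 85],
    [0, 0, 0, 0, 0, -95, 85]
  ]
}}

```text
time: 6.7
tool_pos: [0.5408, 0.3127, 0.127]
orientation: [-0.179, 3.126, 0.006]
ft_force: [0.6, -0.8, 0.3]
width: 0.0851
gripper_force: 0.0
```

{"fn": "jog_arm", "kwargs": {
  "steps": [
    [0, 0, 0, 67, -146, 5, 85],
    [0, 0, 0, 67, -146, 5, 85],
    [0, 0, 0, 67, -146, 5, 85],
    [0, 0, 0, 67, -146, 5, 85]
  ]
}}

```text
time: 7.1
tool_pos: [0.4832, 0.1544, 0.1133]
orientation: [0.174, -3.131, 0.003]
ft_force: [-0.3, -0.2, -0.8]
width: 0.0851
gripper_force: 0.0
```

```bash
python3 - <<'E'
from h import *
p=snap('wrist','w2.png')
for n in ['small_clip','filter']: print([(np.round(d['xyz'],3).tolist(),round(d['score'],2)) for d in ctrl.landmark_of(n,p)][:3])
s=ctrl.observe();print(s['tool_pos'],s['width'])
E
```

```text
[([0.545, 0.31, 0.002], 0.89)]
[([0.436, 0.011, 0.002], 0.58)]
[0.48683571 0.15799335 0.11505156] 0.08530859579157578
```

View pics/w2.png

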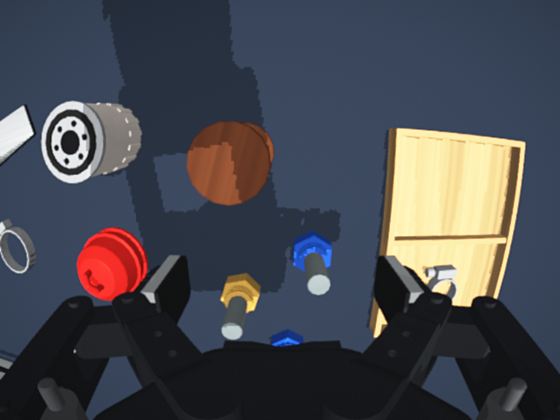

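{"fn": "jog_arm", "kwargs": {
  "steps": [
    [0, 0, 0, 67, -146, 5, 85],
    [0, 0, 0, 67, -146, 5, 85],
    [0, 0, 0, 67, -146, 5, 85],
    [0, 0, 0, 67, -146, 5, 85],
    [0, 0, 0, 67, -146, 5, 85]
  ],
  "force": 60
}}

```text
time: 7.75
tool_pos: [0.4379, 0.0052, 0.1106]
orientation: [-0.176, 3.136, 0.001]
ft_force: [0.8, 0.8, 0.9]
width: 0.0849
gripper_force: 0.0
```

```bash
python3 - <<'E'
from h import *
p=snap('wrist','w3.png')
for n in ['filter']: print([(np.round(d['xyz'],3).tolist(),round(d['score'],2)) for d in ctrl.landmark_of(n,p)][:3],[(np.round(d['xyz'],3).tolist(),round(d['score'],2)) for d in ctrl.search_frame(n,p)][:3])
s=ctrl.observe();print(s['tool_pos'],s['width'],s['ft_force'])
E
```

```text
[([0.436, 0.01, 0.002], 0.6)] [([0.43, 0.008, 0.071], 0.94)]
[0.43831124 0.00685205 0.11067744] 0.08497711117665824 [1.05328747 0.86359441 0.35003735]
```

View pics/w3.png

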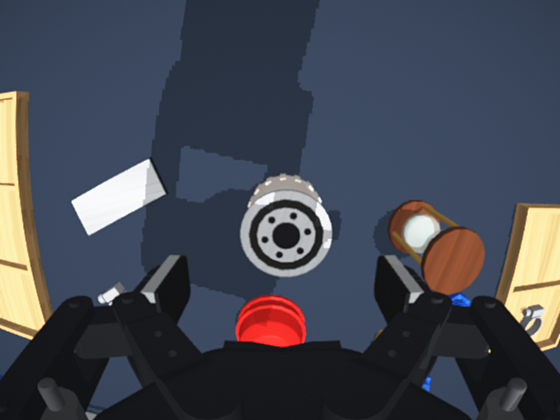

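{"fn": "jog_arm", "kwargs": {
  "steps": [
    [0, 0, 0, 0, 0, 30, 85],
    [0, 0, 0, 0, 0, 60, 85],
    [0, 0, 0, 0, 0, 76, 85],
    [0, 0, 0, 0, 0, 76, 85],
    [0, 0, 0, 0, 0, 76, 70]
  ],
  "force": 60
}}

```text
time: 8.4
tool_pos: [0.4377, 0.0066, 0.0344]
orientation: [0.183, -3.136, -0.0]
ft_force: [0.1, 0.1, 0.1]
width: 0.0726
gripper_force: 0.0
```

{"fn": "jog_arm", "kwargs": {
  "steps": [
    [0, 0, 0, 0, 0, 0, 60],
    [0, 0, 0, 0, 0, 0, 45],
    [0, 0, 0, 0, 0, 0, 45],
    [0, 0, 0, 0, 0, 0, 45],
    [0, 0, 0, 0, 0, 0, 45]
  ]
}}

```text
time: 8.9
tool_pos: [0.4388, 0.006, 0.036]
orientation: [-0.178, 3.133, 0.001]
ft_force: [-0.5, 3.0, 6.6]
width: 0.0529
gripper_force: 62.4
```

```bash
python3 - <<'E'
from h import *
go([(437,8,144,96,45),(450,302,144,96,45),(450,302,40,96,45),(450,302,140,96,85),(562,126,140,90,85)],(437.1,7.6,34,96))
E
```

```text
0.0 [0, 0, -110] 45 rows 3.0
  -> [437.1   7.6 144. ] 96.0
-0.0 [-22, 146, 0] 45 rows 3.5
-0.0 [-22, 145, 0] 45 rows 3.5
  -> [450.4 301.6 144. ] 96.0
-0.0 [0, 0, 104] 45 rows 3.0
  -> [450.4 301.6  40. ] 96.0
-0.0 [0, 0, -100] 85 rows 3.0
  -> [450.4 301.6 140. ] 96.0
0.1 [-93, -186, 0] 85 rows 5.0
  -> [562.4 126.3 140. ] 90.3
```

{"fn": "jog_arm", "kwargs": {
  "steps": [
    [0, 0, 0, 0, 0, -20, 45],
    [0, 0, 0, 0, 0, -50, 45],
    [0, 0, 0, 0, 0, -85, 45],
    [0, 0, 0, 0, 0, -110, 45],
    [0, 0, 0, 0, 0, -110, 45]
  ]
}}

```text
time: 9.4
tool_pos: [0.4405, 0.0048, 0.1484]
orientation: [-0.179, 3.127, -0.004]
ft_force: [0.3, 0.1, -1.5]
width: 0.0532
gripper_force: 63.6
```

{"fn": "jog_arm", "kwargs": {
  "steps": [
    [0, 0, 0, -4, 25, 0, 45],
    [0, 0, 0, -8, 55, 0, 45],
    [0, 0, 0, -13, 90, 0, 45],
    [0, 0, 0, -18, 122, 0, 45],
    [0, 0, 0, -22, 146, 0, 45]
  ]
}}

```text
time: 9.9
tool_pos: [0.4407, 0.1543, 0.1421]
orientation: [0.18, -3.133, 0.0]
ft_force: [1.1, -0.6, -1.8]
width: 0.0531
gripper_force: 63.8
```

{"fn": "jog_arm", "kwargs": {
  "steps": [
    [0, 0, 0, -6, 40, 0, 45],
    [0, 0, 0, -12, 80, 0, 45],
    [0, 0, 0, -18, 120, 0, 45],
    [0, 0, 0, -22, 140, 0, 45],
    [0, 0, 0, -22, 145, 0, 45]
  ]
}}

```text
time: 10.4
tool_pos: [0.4465, 0.3011, 0.1421]
orientation: [0.183, -3.134, 0.001]
ft_force: [-1.5, -0.0, -2.8]
width: 0.0527
gripper_force: 63.8
```

{"fn": "jog_arm", "kwargs": {
  "steps": [
    [0, 0, 0, 0, 0, 30, 45],
    [0, 0, 0, 0, 0, 65, 45],
    [0, 0, 0, 0, 0, 90, 45],
    [0, 0, 0, 0, 0, 100, 45],
    [0, 0, 0, 0, 0, 104, 45]
  ]
}}

```text
time: 10.9
tool_pos: [0.4451, 0.2978, 0.0405]
orientation: [0.178, -3.128, 0.006]
ft_force: [-11.6, -5.8, 28.1]
width: 0.0529
gripper_force: 66.5
```

{"fn": "jog_arm", "kwargs": {
  "steps": [
    [0, 0, 0, 0, 0, 0, 45],
    [0, 0, 0, 0, 0, 0, 60],
    [0, 0, 0, 0, 0, 0, 75],
    [0, 0, 0, 0, 0, 0, 80],
    [0, 0, 0, 0, 0, 0, 80]
  ]
}}

```text
time: 11.4
tool_pos: [0.4479, 0.2996, 0.0405]
orientation: [-0.179, 3.136, 0.0]
ft_force: [0.1, 0.3, -0.0]
width: 0.0801
gripper_force: 0.0
```

{"fn": "jog_arm", "kwargs": {
  "steps": [
    [0, 0, 0, 0, 0, -30, 80],
    [0, 0, 0, 0, 0, -70, 80],
    [0, 0, 0, 0, 0, -100, 80],
    [0, 0, 0, 0, 0, -100, 80]
  ]
}}

```text
time: 11.8
tool_pos: [0.4516, 0.3016, 0.1461]
orientation: [-0.179, 3.126, 0.007]
ft_force: [1.1, 0.5, 0.5]
width: 0.08
gripper_force: 0.0
```

{"fn": "jog_arm", "kwargs": {
  "steps": [
    [0, 0, 0.1, -93, -186, 0, 60],
    [0, 0, 0.1, -93, -186, 0, 60],
    [0, 0, 0.1, -93, -186, 0, 60],
    [0, 0, 0.1, -93, -186, 0, 60],
    [0, 0, 0.1, -93, -186, 0, 50]
  ],
  "force": 50
}}

```text
time: 12.3
tool_pos: [0.5638, 0.1209, 0.1399]
orientation: [-0.015, 3.14, -0.003]
ft_force: [-0.9, -0.9, -0.6]
width: 0.0502
gripper_force: 0.0
```

```bash
python3 - <<'E'
from h import *
p=snap('wrist','w4.png')
for n in ['anode','filter']: print([(np.round(d['xyz'],3).tolist(),round(d['score'],2)) for d in ctrl.landmark_of(n,p)][:5])
s=ctrl.observe();print(s['tool_pos'],s['width'],s['ft_force'])
E
```

```text
[([0.688, 0.194, -0.001], 0.73), ([0.52, 0.181, 0.001], 0.72), ([0.62, 0.174, 0.004], 0.65)]
[([0.443, 0.298, 0.006], 0.88)]
[0.56057981 0.12513604 0.13930021] 0.04983441184174483 [-0.58524386  0.12342879 -0.54571898]
```

View pics/w4.png

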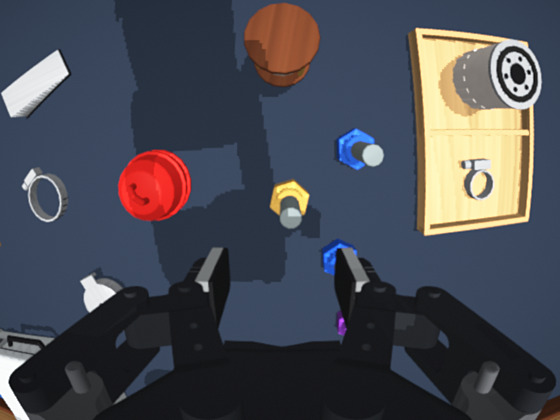

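```bash
python3 - <<'E'
from h import *
p=snap('wrist')
print(fish(p,290,218,.065),fish(p,289,196,.014))
go([(562,126,30,90.3,50)],)
E
```

```text
[559.4 131.5  65. ] [555.2 131.9  14. ]
-0.0 [0, 0, 110] 50 rows 3.0
  -> [562.4 126.3  30. ] 90.3
```

{"fn": "jog_arm", "kwargs": {
  "steps": [
    [0, 0, 0, 2, 2, 40, 50],
    [0, 0, 0, 2, 2, 80, 50],
    [0, 0, 0, 2, 2, 100, 50],
    [0, 0, 0, 2, 2, 110, 50],
    [0, 0, 0, 2, 2, 110, 30]
  ],
  "force": 40
}}

```text
time: 13.0
tool_pos: [0.557, 0.1286, 0.0286]
orientation: [0.025, -3.138, 0.0]
ft_force: [-0.5, -0.9, 0.4]
width: 0.0369
gripper_force: 0.0
```

{"fn": "jog_arm", "kwargs": {
  "steps": [
    [0, 0, 0, 0, 0, 0, 20],
    [0, 0, 0, 0, 0, 0, 10],
    [0, 0, 0, 0, 0, 0, 10],
    [0, 0, 0, 0, 0, 0, 10],
    [0, 0, 0, 0, 0, 0, 10]
  ]
}}

```text
time: 13.5
tool_pos: [0.5603, 0.1276, 0.0317]
orientation: [-0.022, 3.139, 0.001]
ft_force: [-0.5, 1.3, 4.4]
width: 0.0148
gripper_force: 39.3
```

```bash
python3 - <<'E'
from h import *
# long tray centre 491,-309 angle 3 ; anode to near compartment
go([(560,128,160,90.3,10),(401,-314,160,93,10),(401,-314,38,93,10),(401,-314,38,93,40),(401,-314,140,93,60),(562,-128,120,127,70)],(560.4,128.3,30,90.3))
E
```

```text
-0.0 [0, 0, -130] 10 rows 3.0
  -> [560.4 128.3 160. ] 90.3
-0.02 [54, -147, 0] 10 rows 3.7
-0.01 [57, -146, 0] 10 rows 3.7
-0.02 [58, -146, 0] 10 rows 3.7
  -> [ 401.1 -314.3  160. ] 93.2
0.0 [0, 0, 122] 10 rows 3.0
  -> [ 401.1 -314.3   38. ] 93.2
0.0 [0, 0, 0] 40 rows 1.0
  -> [ 401.1 -314.3   38. ] 93.2
0.0 [0, 0, -102] 60 rows 3.0
  -> [ 401.1 -314.3  140. ] 93.2
-0.3 [-85, 89, 10] 70 rows 3.0
-0.29 [-108, 59, 10] 70 rows 3.0
  -> [ 561.7 -127.9  120. ] 127.0
```

{"fn": "jog_arm", "kwargs": {
  "steps": [
    [0, 0, 0, 0, 0, -25, 10],
    [0, 0, 0, 0, 0, -60, 10],
    [0, 0, 0, 0, 0, -100, 10],
    [0, 0, 0, 0, 0, -130, 10],
    [0, 0, 0, 0, 0, -130, 10]
  ]
}}

```text
time: 14.0
tool_pos: [0.5634, 0.1276, 0.1662]
orientation: [-0.022, 3.13, 0.001]
ft_force: [0.9, 0.6, -1.1]
width: 0.0149
gripper_force: 39.1
```

{"fn": "jog_arm", "kwargs": {
  "steps": [
    [0, 0, -0.02, 10, -28, 0, 10],
    [0, 0, -0.02, 22, -60, 0, 10],
    [0, 0, -0.02, 35, -95, 0, 10],
    [0, 0, -0.02, 46, -125, 0, 10],
    [0, 0, -0.02, 54, -147, 0, 10]
  ]
}}

```text
time: 14.5
tool_pos: [0.505, -0.0219, 0.1581]
orientation: [0.052, -3.137, -0.0]
ft_force: [0.5, 1.0, -1.3]
width: 0.0151
gripper_force: 39.2
```

{"fn": "jog_arm", "kwargs": {
  "steps": [
    [0, 0, -0.01, 12, -30, 0, 10],
    [0, 0, -0.01, 24, -60, 0, 10],
    [0, 0, -0.01, 35, -90, 0, 10],
    [0, 0, -0.01, 46, -118, 0, 10],
    [0, 0, -0.01, 57, -146, 0, 10]
  ]
}}

```text
time: 15.0
tool_pos: [0.4535, -0.1688, 0.1584]
orientation: [0.069, -3.138, -0.002]
ft_force: [-0.2, 0.4, -1.7]
width: 0.0149
gripper_force: 39.2
```

{"fn": "jog_arm", "kwargs": {
  "steps": [
    [0, 0, -0.02, 14, -37, 0, 10],
    [0, 0, -0.02, 30, -75, 0, 10],
    [0, 0, -0.02, 44, -110, 0, 10],
    [0, 0, -0.02, 54, -136, 0, 10],
    [0, 0, -0.02, 58, -146, 0, 10]
  ]
}}

```text
time: 15.5
tool_pos: [0.4021, -0.3183, 0.1586]
orientation: [0.096, -3.138, -0.002]
ft_force: [0.2, 0.3, -1.9]
width: 0.0146
gripper_force: 39.2
```

{"fn": "jog_arm", "kwargs": {
  "steps": [
    [0, 0, 0, 0, 0, 40, 10],
    [0, 0, 0, 0, 0, 80, 10],
    [0, 0, 0, 0, 0, 108, 10],
    [0, 0, 0, 0, 0, 118, 10],
    [0, 0, 0, 0, 0, 122, 10]
  ]
}}

```text
time: 16.0
tool_pos: [0.4027, -0.3148, 0.0368]
orientation: [0.102, -3.137, -0.006]
ft_force: [-2.0, 2.4, 5.5]
width: 0.0145
gripper_force: 39.8
```

{"fn": "jog_arm", "kwargs": {
  "steps": [
    [0, 0, 0, 0, 0, 0, 10],
    [0, 0, 0, 0, 0, 0, 22],
    [0, 0, 0, 0, 0, 0, 34],
    [0, 0, 0, 0, 0, 0, 44],
    [0, 0, 0, 0, 0, 0, 44]
  ]
}}

```text
time: 16.5
tool_pos: [0.4044, -0.3172, 0.0392]
orientation: [-0.101, 3.139, -0.002]
ft_force: [-0.3, 0.8, -0.1]
width: 0.0441
gripper_force: 0.0
```

{"fn": "jog_arm", "kwargs": {
  "steps": [
    [0, 0, 0, 0, 0, -30, 44],
    [0, 0, 0, 0, 0, -70, 44],
    [0, 0, 0, 0, 0, -102, 70],
    [0, 0, 0, 0, 0, -102, 70]
  ]
}}

```text
time: 16.9
tool_pos: [0.4072, -0.32, 0.1465]
orientation: [-0.101, 3.132, -0.014]
ft_force: [-0.2, -0.1, -0.3]
width: 0.0697
gripper_force: 0.0
```

{"fn": "jog_arm", "kwargs": {
  "steps": [
    [0, 0, -0.3, -85, 89, 10, 70],
    [0, 0, -0.3, -85, 89, 10, 70],
    [0, 0, -0.3, -85, 89, 10, 70],
    [0, 0, -0.3, -85, 89, 10, 70]
  ]
}}

```text
time: 17.3
tool_pos: [0.4837, -0.2197, 0.1292]
orientation: [0.575, -3.088, -0.003]
ft_force: [0.1, 0.7, 0.2]
width: 0.07
gripper_force: 0.0
```

{"fn": "jog_arm", "kwargs": {
  "steps": [
    [0, 0, -0.29, -108, 59, 10, 70],
    [0, 0, -0.29, -108, 59, 10, 70],
    [0, 0, -0.29, -108, 59, 10, 70],
    [0, 0, -0.29, -108, 59, 10, 70]
  ]
}}

```text
time: 17.7
tool_pos: [0.5634, -0.1277, 0.1196]
orientation: [1.013, -2.973, -0.001]
ft_force: [-0.7, 0.5, -0.3]
width: 0.0701
gripper_force: 0.0
```

```bash
python3 - <<'E'
from h import *
p=snap('wrist','w5.png')
for n in ['anode','large_clip']: print([(np.round(d['xyz'],3).tolist(),round(d['score'],2)) for d in ctrl.landmark_of(n,p)][:5])
s=ctrl.observe();print(s['tool_pos'],s['width'],s['ft_force'])
E
```

```text
[([0.619, 0.177, 0.002], 0.76), ([0.519, 0.182, 0.003], 0.64)]
[([0.445, 0.12, 0.004], 0.5)]
[ 0.56170521 -0.13008483  0.11986385] 0.06956254724497926 [-0.61191705 -0.64600784  0.56793769]
```

View pics/w5.png

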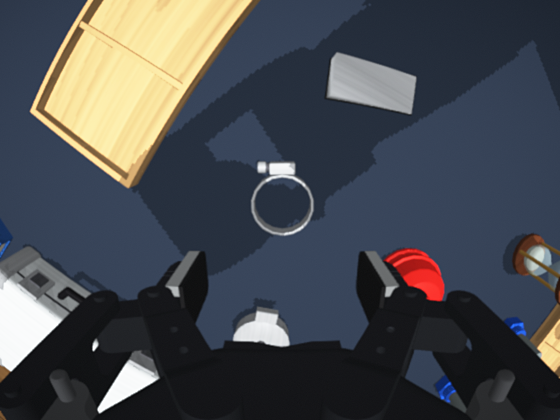

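```bash
python3 - <<'E'
from h import *
p=snap('wrist');q=snap('top')
print(fish(p,282,205,.013))
print([(np.round(d['xyz'],3).tolist(),round(d['score'],2)) for d in ctrl.landmark_of('anode',q)][:5])
go([(562,-128,4,127,70)])
E
```

```text
[ 559.8 -130.4   13. ]
[([0.696, 0.197, -0.0], 0.66), ([0.516, 0.187, -0.003], 0.63), ([0.62, 0.176, -0.002], 0.52), ([0.41, -0.316, 0.009], 0.47)]
-0.0 [0, 0, 116] 70 rows 3.0
  -> [ 561.7 -127.9    4. ] 127.0
```

{"fn": "jog_arm", "kwargs": {
  "steps": [
    [0, 0, 0, 0, 0, 45, 66],
    [0, 0, 0, 0, 0, 80, 66],
    [0, 0, 0, 0, 0, 105, 66],
    [0, 0, 0, 0, 0, 115, 66],
    [0, 0, 0, 0, 0, 118, 66]
  ],
  "force": 30
}}

```text
time: 18.5
tool_pos: [0.5616, -0.1292, 0.0012]
orientation: [1.007, -2.974, -0.002]
ft_force: [0.1, 0.4, -0.2]
width: 0.0662
gripper_force: 0.0
```

{"fn": "jog_arm", "kwargs": {
  "steps": [
    [0, 0, 0, 0, 0, 0, 55],
    [0, 0, 0, 0, 0, 0, 40],
    [0, 0, 0, 0, 0, 0, 40],
    [0, 0, 0, 0, 0, 0, 40],
    [0, 0, 0, 0, 0, 0, 40]
  ]
}}

```text
time: 19.0
tool_pos: [0.5645, -0.1294, 0.0041]
orientation: [-1.009, 2.972, -0.004]
ft_force: [-0.2, -0.4, 6.5]
width: 0.0486
gripper_force: 31.6
```

```bash
python3 - <<'E'
from h import *
# long tray centre 491,-309 angle 3 ; large clip to middle
go([(562,-128,110,127,40),(495,-309,110,93,40),(495,-309,9,93,40),(495,-309,110,93,85),(674,-67,110,118.6,70)],(561.7,-127.9,2,127))
E
```

```text
0.0 [0, 0, -108] 40 rows 3.0
  -> [ 561.7 -127.9  110. ] 127.0
0.59 [162, -104, 0] 40 rows 5.0
  -> [ 494.9 -308.5  110. ] 93.2
0.0 [0, -1, 101] 40 rows 3.0
  -> [ 495.  -309.5    9. ] 93.2
0.0 [0, 0, -101] 85 rows 3.0
  -> [ 495.  -309.5  110. ] 93.2
-0.22 [-96, 116, 0] 70 rows 3.5
-0.22 [-119, 92, 0] 70 rows 3.5
  -> [673.8 -67.4 110. ] 118.4
```

{"fn": "jog_arm", "kwargs": {
  "steps": [
    [0, 0, 0, 0, 0, -20, 40],
    [0, 0, 0, 0, 0, -50, 40],
    [0, 0, 0, 0, 0, -85, 40],
    [0, 0, 0, 0, 0, -108, 40],
    [0, 0, 0, 0, 0, -108, 40]
  ]
}}

```text
time: 19.5
tool_pos: [0.566, -0.1297, 0.1146]
orientation: [-1.008, 2.969, -0.008]
ft_force: [1.0, 0.5, -0.2]
width: 0.0487
gripper_force: 31.3
```

{"fn": "jog_arm", "kwargs": {
  "steps": [
    [0, 0, 0.12, 30, -20, 0, 40],
    [0, 0, 0.26, 68, -44, 0, 40],
    [0, 0, 0.4, 106, -68, 0, 40],
    [0, 0, 0.52, 140, -90, 0, 40],
    [0, 0, 0.59, 162, -104, 0, 40]
  ]
}}

```text
time: 20.0
tool_pos: [0.4955, -0.3116, 0.1084]
orientation: [0.092, -3.138, -0.002]
ft_force: [0.0, 0.2, -0.3]
width: 0.0487
gripper_force: 31.3
```

{"fn": "jog_arm", "kwargs": {
  "steps": [
    [0, 0, 0, 0, -1, 35, 40],
    [0, 0, 0, 0, -1, 70, 40],
    [0, 0, 0, 0, -1, 90, 40],
    [0, 0, 0, 0, -1, 98, 40],
    [0, 0, 0, 0, -1, 101, 40]
  ]
}}

```text
time: 20.5
tool_pos: [0.4955, -0.3092, 0.0087]
orientation: [0.101, -3.134, -0.008]
ft_force: [-6.5, 3.9, 17.8]
width: 0.0485
gripper_force: 33.7
```

{"fn": "jog_arm", "kwargs": {
  "steps": [
    [0, 0, 0, 0, 0, 0, 40],
    [0, 0, 0, 0, 0, 0, 56],
    [0, 0, 0, 0, 0, 0, 66],
    [0, 0, 0, 0, 0, 0, 66],
    [0, 0, 0, 0, 0, -10, 66]
  ]
}}

```text
time: 21.0
tool_pos: [0.4964, -0.3099, 0.0181]
orientation: [0.101, -3.137, -0.004]
ft_force: [-0.1, -0.6, 0.2]
width: 0.0658
gripper_force: 0.0
```

{"fn": "jog_arm", "kwargs": {
  "steps": [
    [0, 0, 0, 0, 0, -30, 66],
    [0, 0, 0, 0, 0, -70, 66],
    [0, 0, 0, 0, 0, -91, 70],
    [0, 0, 0, 0, 0, -91, 70]
  ]
}}

```text
time: 21.4
tool_pos: [0.5008, -0.3133, 0.1159]
orientation: [-0.101, 3.132, -0.011]
ft_force: [1.0, 0.1, 1.1]
width: 0.0703
gripper_force: 0.0
```

{"fn": "jog_arm", "kwargs": {
  "steps": [
    [0, 0, -0.22, -96, 116, 0, 70],
    [0, 0, -0.22, -96, 116, 0, 70],
    [0, 0, -0.22, -96, 116, 0, 70],
    [0, 0, -0.22, -96, 116, 0, 70]
  ]
}}

```text
time: 21.8
tool_pos: [0.5881, -0.1838, 0.1094]
orientation: [-0.454, 3.108, 0.004]
ft_force: [-0.0, -0.7, 0.1]
width: 0.0701
gripper_force: 0.0
```

{"fn": "jog_arm", "kwargs": {
  "steps": [
    [0, 0, -0.22, -119, 92, 0, 70],
    [0, 0, -0.22, -119, 92, 0, 70],
    [0, 0, -0.22, -119, 92, 0, 70],
    [0, 0, -0.22, -119, 92, 0, 70],
    [0, 0, -0.22, -119, 92, 0, 70]
  ]
}}

```text
time: 22.3
tool_pos: [0.6739, -0.0666, 0.109]
orientation: [0.786, -3.039, -0.0]
ft_force: [-0.6, -1.3, -1.7]
width: 0.07
gripper_force: 0.0
```

```bash
python3 - <<'E'
from h import *
p=snap('wrist','w6.png')
for n in ['pressure_cap','large_clip']: print([(np.round(d['xyz'],3).tolist(),round(d['score'],2)) for d in ctrl.landmark_of(n,p)][:5])
s=ctrl.observe();print(s['tool_pos'],s['width'],s['ft_force'])
E
```

```text
[([0.68, -0.065, 0.0], 0.74)]
[]
[ 0.67311105 -0.06869493  0.10943303] 0.07012183870870375 [-0.61885085 -0.62042661 -0.00158756]
```

View pics/w6.png

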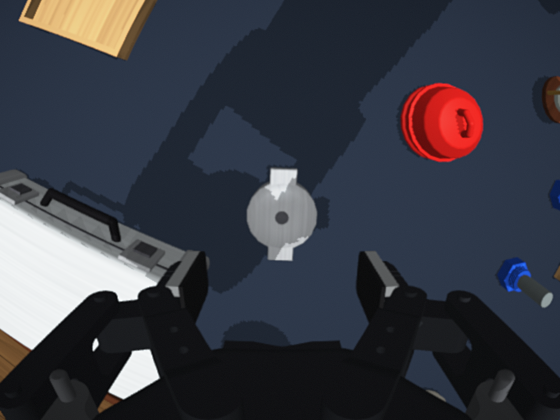

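{"fn": "jog_arm", "kwargs": {
  "steps": [
    [0, 0, 0, 0, 0, 45, 70],
    [0, 0, 0, 0, 0, 75, 70],
    [0, 0, 0, 0, 0, 95, 70],
    [0, 0, 0, 0, 0, 104, 70],
    [0, 0, 0, 0, 0, 106, 70]
  ],
  "force": 40
}}

```text
time: 22.95
tool_pos: [0.6728, -0.0683, 0.0028]
orientation: [0.78, -3.04, -0.002]
ft_force: [-0.9, 1.1, 0.1]
width: 0.0699
gripper_force: 0.0
```

{"fn": "jog_arm", "kwargs": {
  "steps": [
    [0, 0, 0, 0, 0, 0, 55],
    [0, 0, 0, 0, 0, 0, 42],
    [0, 0, 0, 0, 0, 0, 42],
    [0, 0, 0, 0, 0, 0, 42],
    [0, 0, 0, 0, 0, 0, 42]
  ]
}}

```text
time: 23.45
tool_pos: [0.6758, -0.0677, 0.0061]
orientation: [-0.783, 3.04, -0.003]
ft_force: [-0.4, -0.6, 5.8]
width: 0.0499
gripper_force: 42.0
```

```bash
python3 - <<'E'
from h import *
# cap to far compartment
go([(674,-67,114,118.4,42),(581,-305,114,93,42),(581,-305,12,93,42),(581,-305,130,93,70),(400,-100,230,93,70)],(673.8,-67.4,4,118.4))
E
```

```text
-0.0 [0, 0, -110] 42 rows 3.0
  -> [673.8 -67.4 114. ] 118.4
0.22 [97, -82, 0] 42 rows 3.0
0.22 [77, -102, 0] 42 rows 3.0
  -> [ 581.1 -304.8  114. ] 93.2
0.0 [0, 0, 102] 42 rows 3.0
  -> [ 581.1 -304.8   12. ] 93.2
0.0 [0, 0, -118] 70 rows 3.0
  -> [ 581.1 -304.8  130. ] 93.2
0.0 [85, 107, -50] 70 rows 3.5
0.0 [84, 108, -50] 70 rows 3.5
  -> [400.4 -99.5 230. ] 93.2
```

{"fn": "jog_arm", "kwargs": {
  "steps": [
    [0, 0, 0, 0, 0, -20, 42],
    [0, 0, 0, 0, 0, -50, 42],
    [0, 0, 0, 0, 0, -85, 42],
    [0, 0, 0, 0, 0, -110, 42],
    [0, 0, 0, 0, 0, -110, 42]
  ]
}}

```text
time: 23.95
tool_pos: [0.678, -0.0677, 0.1195]
orientation: [-0.782, 3.034, -0.006]
ft_force: [0.6, -0.8, 0.5]
width: 0.0499
gripper_force: 41.8
```

{"fn": "jog_arm", "kwargs": {
  "steps": [
    [0, 0, 0.05, 20, -17, 0, 42],
    [0, 0, 0.1, 45, -38, 0, 42],
    [0, 0, 0.16, 72, -61, 0, 42],
    [0, 0, 0.22, 97, -82, 0, 42]
  ]
}}

```text
time: 24.35
tool_pos: [0.6271, -0.1862, 0.1116]
orientation: [0.442, -3.107, -0.003]
ft_force: [0.2, -0.9, -1.2]
width: 0.0494
gripper_force: 41.8
```

{"fn": "jog_arm", "kwargs": {
  "steps": [
    [0, 0, 0.06, 22, -30, 0, 42],
    [0, 0, 0.13, 47, -62, 0, 42],
    [0, 0, 0.19, 66, -88, 0, 42],
    [0, 0, 0.22, 77, -102, 0, 42],
    [0, 0, 0.22, 77, -102, 0, 42]
  ]
}}

```text
time: 24.85
tool_pos: [0.5822, -0.3069, 0.1126]
orientation: [0.096, -3.138, -0.002]
ft_force: [-1.0, 0.2, -1.0]
width: 0.0496
gripper_force: 41.8
```

{"fn": "jog_arm", "kwargs": {
  "steps": [
    [0, 0, 0, 0, 0, 35, 42],
    [0, 0, 0, 0, 0, 70, 42],
    [0, 0, 0, 0, 0, 92, 42],
    [0, 0, 0, 0, 0, 99, 42],
    [0, 0, 0, 0, 0, 102, 42]
  ]
}}

```text
time: 25.35
tool_pos: [0.5837, -0.3033, 0.0113]
orientation: [0.104, -3.138, -0.003]
ft_force: [0.9, -0.5, -0.3]
width: 0.0493
gripper_force: 41.8
```

{"fn": "jog_arm", "kwargs": {
  "steps": [
    [0, 0, 0, 0, 0, 0, 42],
    [0, 0, 0, 0, 0, 0, 58],
    [0, 0, 0, 0, 0, 0, 68],
    [0, 0, 0, 0, 0, 0, 68],
    [0, 0, 0, 0, 0, -10, 68]
  ]
}}

```text
time: 25.85
tool_pos: [0.5828, -0.3049, 0.0216]
orientation: [0.101, -3.138, -0.002]
ft_force: [-0.8, -0.1, -0.1]
width: 0.0681
gripper_force: 0.0
```

{"fn": "jog_arm", "kwargs": {
  "steps": [
    [0, 0, 0, 0, 0, -30, 68],
    [0, 0, 0, 0, 0, -70, 68],
    [0, 0, 0, 0, 0, -108, 70],
    [0, 0, 0, 0, 0, -108, 70]
  ]
}}

```text
time: 26.25
tool_pos: [0.5886, -0.3087, 0.1397]
orientation: [-0.1, 3.127, -0.014]
ft_force: [1.1, 0.0, 0.1]
width: 0.0698
gripper_force: 0.0
```

{"fn": "jog_arm", "kwargs": {
  "steps": [
    [0, 0, 0, 85, 107, -50, 70],
    [0, 0, 0, 85, 107, -50, 70],
    [0, 0, 0, 85, 107, -50, 70],
    [0, 0, 0, 85, 107, -50, 70],
    [0, 0, 0, 85, 107, -50, 70]
  ]
}}

```text
time: 26.75
tool_pos: [0.4921, -0.2039, 0.1813]
orientation: [-0.102, 3.138, -0.002]
ft_force: [-0.4, 0.4, 0.2]
width: 0.0702
gripper_force: 0.0
```

```bash
python3 - <<'E'
from h import *
p=snap('side','s2.png');q=snap('top','t2.png')
for n in names:
  for nm,k in(('top',q),('side',p)):
    print(n,nm,[(np.round(d['xyz'],3).tolist(),round(d['score'],2)) for d in ctrl.landmark_of(n,k)][:4])
a=q['frame'][150:290,100:440];cv2.imwrite('pics/c2.png',cv2.resize(a,None,fx=2.35,fy=2.35,interpolation=cv2.INTER_CUBIC)[:,:,::-1])
E
```

```text
long_tray top []
long_tray side [([0.49, -0.309, -0.006], 0.81), ([0.446, 0.294, 0.009], 0.66)]
short_tray top [([0.496, 0.311, -0.003], 0.6)]
short_tray side [([0.491, -0.312, -0.002], 0.3)]
pressure_cap top []
pressure_cap side [([0.589, -0.308, 0.005], 0.59), ([0.449, 0.296, 0.006], 0.17)]
anode top [([0.411, -0.318, 0.007], 0.64), ([0.623, 0.174, -0.0], 0.5), ([0.694, 0.194, -0.004], 0.45)]
anode side [([0.69, 0.194, -0.001], 0.88), ([0.618, 0.171, 0.0], 0.65), ([0.408, -0.313, 0.008], 0.64)]
large_clip top [([0.496, -0.309, 0.006], 0.53)]
large_clip side [([0.496, -0.313, 0.009], 0.53)]
filter top [([0.443, 0.303, 0.004], 0.82)]
filter side [([0.447, 0.297, 0.01], 0.86)]
small_clip top [([0.544, 0.311, 0.005], 0.61)]
small_clip side [([0.542, 0.311, 0.005], 0.5)]
hourglass top [([0.444, 0.119, 0.004], 0.77)]
hourglass side []
end_caps top [([0.551, 0.008, 0.001], 0.74)]
end_caps side [([0.552, 0.008, 0.002], 0.55)]
wedge top [([0.442, -0.126, 0.002], 0.66)]
wedge side [([0.443, -0.128, -0.0], 0.62), ([0.496, -0.313, 0.006], 0.19), ([0.445, 0.299, 0.004], 0.15)]
```

View pics/c2.png

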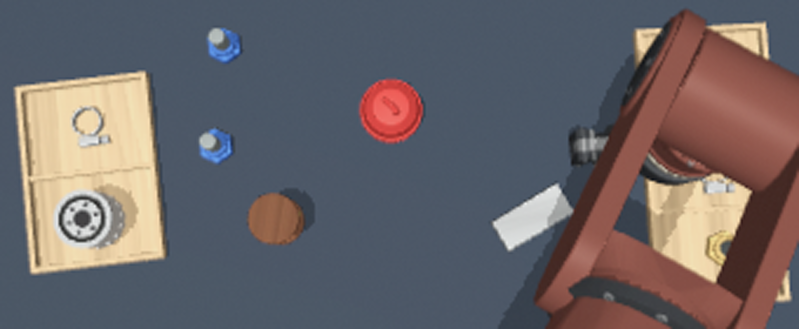

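View pics/s2.png

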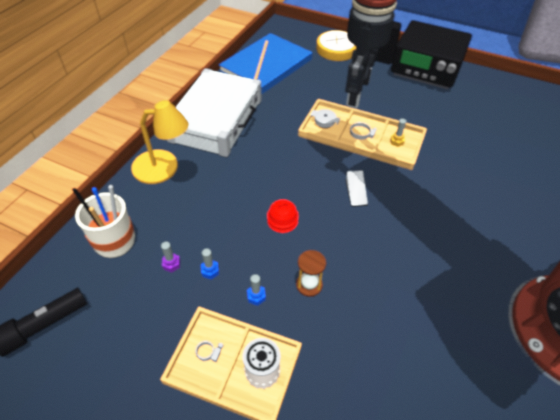

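All five parts show in their own compartments, standing or lying as required. The end caps, wedge and hourglass are unmoved, and the gripper is clear.

```bash
python3 -c "
from cell import ctrl
print(ctrl.sign_off())"
```

```text
the job is handed in; nothing more can be done
None
```

Job handed in: in the last pictures both kits were complete, one part per compartment, and the hourglass, end caps and wedge stood where they started; the hand-in returned no verdict.

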